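Clip a pipe onto a sloping make-up board

TASK

Pick up the single short grey pipe lying on the bench beside the sloping board and lay it down in the saddles of both white clips on the board, sticking out about equally at both ends. Then press the hinged strap of each clip down over the pipe until its catch snaps and holds it shut, and take the hand away. Leave the other fittings and the jar where they are.

Things in the scene. Friction and masses are not known exactly. Their poses are not given: they have to be found in the camera images.
- pipe: Loose grey plastic pipe, 25 mm outside diameter, 240 mm long, 80 g or so, lying on the bench to the right of the board. Origin at the middle of its axis, x along the pipe (either way round is the same).
- board: Wooden panel on a fixed easel, sloping 0.65 rad (37 deg), low edge on its right (towards mid-bench). Origin on its face midway between the clips; x along the line of clips (away from robot), y upslope, z square off the panel. Face: x +-135, y -75 to +105 mm. White clips at x -75 (near) and +75, 26 mm wide; hinge post y 23 to 31, 38 high; latch post y -33 to -23, 32 high; bare between.
- near_strap (a joint): Opening angle of the near (closer to the robot) clip's strap: white plate 66 x 26 x 4 mm, 18 mm tongue under its free end. 0 = shut (plate parallel to the panel, 33.5 to 37.5 mm off it); 1.57 = square off the panel; more leans up the slope; range 0 to 2.1, starts 1.45 to 1.9. A light spring reopens it unless pressed home past the detent (about 9 N at the pad), which holds it near 0.
- near_hinge (a point): Point on the hinge axis of the near (closer to the robot) strap, at the middle of its width; the axis runs along the board's x. In the board frame at x = -75, y = +27, z = +33.5 mm.
- near_pad (a point): Ribbed thumb pad on the outer face of the near (closer to the robot) strap, 50 mm from the hinge axis; moves with the strap. Shut, it lies at y = -23, z = +37.5 mm in the board frame.
- near_seat (a point): Where the pipe's axis passes through the middle of the near (closer to the robot) clip's saddle when the pipe is fully seated (19.5 mm off the panel). Fixed to the board; saddle 26 mm wide along the pipe, 27.5 mm between its walls, lips flared to about 36 mm, 26 mm high off the panel.
- far_strap (a joint): Opening angle of the far clip's strap: white plate 66 x 26 x 4 mm, 18 mm tongue under its free end. 0 = shut (plate parallel to the panel, 33.5 to 37.5 mm off it); 1.57 = square off the panel; more leans up the slope; range 0 to 2.1, starts 1.45 to 1.9. A light spring reopens it unless pressed home past the detent (about 9 N at the pad), which holds it near 0.
- far_hinge (a point): Point on the hinge axis of the far strap, at the middle of its width; the axis runs along the board's x. In the board frame at x = +75, y = +27, z = +33.5 mm.
- far_pad (a point): Ribbed thumb pad on the outer face of the far strap, 50 mm from the hinge axis; moves with the strap. Shut, it lies at y = -23, z = +37.5 mm in the board frame.
- far_seat (a point): Where the pipe's axis passes through the middle of the far clip's saddle when the pipe is fully seated (19.5 mm off the panel). Fixed to the board; saddle 26 mm wide along the pipe, 27.5 mm between its walls, lips flared to about 36 mm, 26 mm high off the panel.
- elbow: Bystander: grey plastic elbow fitting, about 77 x 50 x 67 mm. Origin under its corner.
- jar: Bystander: lidded jar, 68 mm diameter, 85 mm high. Origin under its centre.
- coupling: Bystander: grey plastic pipe coupling standing on end, 68 mm diameter, 55 mm high. Origin under its centre.
Not all that is in view belongs to the job. Several things have the shape of the pipe; the one meant has the colours described above.

How it is judged:
By the outcome, as a careful person would: the job done as asked, in the order asked, and still so for the second after the job is handed in, with the robot touching nothing.
It also fails if it takes over 59 s, if anything falls off the work surface, if the arm or the gripper's body presses on something with over 40 N, if the wrist force passes 120 N, or if a joint passes its speed limit or range.

ROBOT

A 7-joint arm with a two-finger parallel gripper is mounted at the origin on the work surface. World frame = base frame: x ahead of the robot, y to its left, z up, the work surface at z = 0. Lengths are in m, angles in rad, forces in N, time in s.
With the tool pointing down it reaches from about 0.425 to 0.925 m from the base axis. Payload 6.8 kg.
Tool frame: the origin (TCP) lies midway between the tips of the shut fingers; the grasp point (between the pads) lies 19 mm behind it (arm.grip_depth is the distance from the TCP to the grasp point, in m); z points along the fingers, y is the line along which they close (so a half turn about z gives the same grasp; the last joint's range is limited). The gripper opens to 85 mm and grips with 20 to 120 N. Pads are 22 mm wide; open, the fingers measure 114 mm over their backs; the gripper's body (76 mm by 85 mm) begins 54 mm behind the grasp point. The pads swing forward as they close: fully open they stand 13 mm farther back than shut.
Start: joints at [-1.245, 0.477, 0.022, 1.555, -0.011, 1.109, -0.083], TCP at [0.284, 0.612, 0.231] pointing down, gripper open.
Joint ranges: [-2.96, 2.96], [-0.34, 2.1], [-1.41, 1.46], [0.24, 2.44], [-1.37, 4.51], [0.17, 1.92], [-2.96, 2.96]. Speed limits (rad/s): [2.39, 2.39, 3.14, 3.14, 3.14, 3.14, 3.14].

INTERFACE

Orientations are given as a rotation vector (axis times angle).
In Python, from rig import get_obs, get_image, workorder, find_in, masks_of, arm gives the robot as it stands. The module is installed in compiled form; this text tells all that it offers.
- The arm moves only by the shell command python3 -m handwheel 'ROWS'. ROWS is JSON, a list of rows, each an object of numbers: "tx", "ty", "tz": the shift along the world's x, y, z each as a share of 50 cm, from -1 to 1; "rx", "ry", "rz": the turn, a rotation vector about the world's x, y, z each as a share of pi rad, from -1 to 1; "claw": the closure, from 0 (fully open) to 1 (shut). In form: [{"tx": .., "ty": .., "tz": .., "rx": .., "ry": .., "rz": .., "claw": ..}, ...]. A call has 1 to 12 rows; each row shifts and turns the commanded pose from where the row before left it; what a row does not reach is not made up. A row lasts 1/8 s, in which the tool goes at most 62.5 mm and 10.7 degrees, less where a joint would pass 70% of its speed; a pose out of reach is approached as far as the arm can. A call with a number of a shift or a turn outside -1 to 1 is refused whole. A call with a gripper value outside its range is refused whole. The fingers move at their own pace and stop on an object; the grip force is fixed at half the most. Time passes only in rows, so rows that do not move let the fingers close. It gives the time, the measured TCP pose, the force, the opening and the grip force at its end, in the units of the state.
- get_obs(): the state, without advancing time (a new reading comes with each control period).
- get_image(name): name is "scene" or "side" or "wrist"; returns a dict with "img" (420x560x3 uint8, blue, green, red), "K" (3x3 intrinsics, pixels), "k1" (the pictures are not rectified: a ray, as slopes to the right and down, at radius r is drawn at 1 + k1 r^2 times it, then the intrinsics apply), "world_from_camera" (4x4, takes a point from camera to world coordinates); the wrist camera has in their place "tool_from_camera" (4x4, takes a point from camera to tool coordinates, whose origin is the TCP and whose axes are the flange's). Camera axes: x right, y up, looking along -z (the intrinsics and any distortion apply to the point x, -y, -z); pixel columns grow to the right and rows downward; lengths in m; the calibration is good to about 2 mm. A picture is of the moment at which its call begins: read the wrist's pose just before it. There is no depth.
- workorder.sign_off(): hands the job in; it is judged then, once.
Trained networks look in a picture, given as the dict that the camera call returned (one of the last four; its "shot" number tells which), for a name from the list of things; names that differ only in an ending like _2 or _b are one class to them, and where a whole thing is asked for, a point or a joint stands for the part that bears it (a point fixed in the world has none). Each returns a list of dicts, best first, with "score" (0 to 1); they miss things now and then, are a little off and sometimes report something else, mostly with a low value. They report only what shows in the picture. A call takes as long as a camera call. They do not tell look-alikes from the thing itself.
- find_in(picture, query): "extent" ([left, top, width, height] as shares, 0 to 1, of the picture: columns of its width, rows of its height, round what is visible of it).
- masks_of(picture, query): "region" (420x560 bool, what is visible of it) and "extent" ([left, top, width, height] as shares, 0 to 1, of the picture: columns of its width, rows of its height, round what is visible of it).
The state is a dict: "clock": time; "joint_pos": joint angles; "qvel": joint speeds; "tau": joint torques, N m; "tool_pos": TCP position; "eef_rot": TCP orientation; "force": force on the tool from outside, world axes, zero at the start; "ft_torque": the same for the moment, N m; "width": opening from 0.0 (shut) to 1.0 (fully open); "grasp_force": force on a finger pad.
Only numpy, scipy, OpenCV 4.12 (cv2) and the standard library are available. Lean on these libraries where they do the work, as an engineer would, in place of code of your own. Each camera call takes 0.05 s, during which the arm holds its last target. There are 200 camera calls.

## Working session

There is one attempt and no reset: what is moved stays moved. The work goes in short steps, Python scripts to look and compute and a shell command to move; the robot and the scene stay as the last step left them, time stands still between calls to the robot, and variables do not carry over. Pictures are saved under pics/ and viewed, at most 10 in all, crops included, and the job is handed in when it is done.

```bash
mkdir -p pics
cat > h.py <<'E'
import numpy as np, cv2
from rig import get_obs,get_image,find_in,masks_of,arm
from scipy.spatial.transform import Rotation as R
def proj(P,im,W=None):
    W=im["world_from_camera"] if W is None else W
    W=np.array(W);P=np.atleast_2d(P)
    c=(P-W[:3,3])@W[:3,:3]
    s=np.c_[c[:,0]/-c[:,2],-c[:,1]/-c[:,2]]
    r2=(s**2).sum(1,keepdims=True); s=s*(1+im["k1"]*r2)
    K=np.array(im["K"]);return s@np.array([[K[0,0],0],[0,K[1,1]]])+K[:2,2]
def ray(px,im,W=None):
    W=im["world_from_camera"] if W is None else W
    W=np.array(W);K=np.array(im["K"]);d=(np.array(px,float)-K[:2,2])/[K[0,0],K[1,1]];s=d.copy()
    for _ in range(30): s=d/(1+im["k1"]*(s@s))
    v=W[:3,:3]@np.array([s[0],-s[1],-1]);return W[:3,3],v/np.linalg.norm(v)
def atz(px,im,z,W=None):
    o,v=ray(px,im,W);return o+v*(z-o[2])/v[2]
E
python3 - <<'E'
from h import *
a=get_image("scene");b=get_image("side")
cv2.imwrite("pics/a.png",a["img"]);cv2.imwrite("pics/b.png",b["img"])
for n,im in(("scene",a),("side",b)):
    for q in["pipe","board","near_strap","far_strap","near_pad"]:
        for d in find_in(im,q): print(n,q,round(d["score"],2),np.round(np.array(d["extent"])*[560,420,560,420]))
    print(np.round(im["world_from_camera"],3).tolist(),im["K"],im["k1"])
print(get_obs(),arm.grip_depth)
E
```

```text
scene pipe 0.98 [186. 107.  75.  19.]
scene pipe 0.93 [167. 289.  99.  54.]
scene pipe 0.8 [199. 159.  22.  75.]
scene board 0.82 [293. 193. 110. 111.]
scene near_strap 0.61 [338. 193.  20.  22.]
scene near_strap 0.18 [197. 159.  27.  77.]
scene far_strap 0.75 [312. 242.  18.  23.]
scene near_pad 0.76 [336. 193.  21.  24.]
[[-0.336, -0.817, 0.469, 0.964], [0.942, -0.297, 0.157, 0.135], [0.011, 0.495, 0.869, 0.907], [0.0, 0.0, 0.0, 1.0]] [[382.71352296   0.         280.88018396]
 [  0.         382.71352296 212.18587056]
 [  0.           0.           1.        ]] -0.030087727920358524
side pipe 0.87 [343. 197.  91.  25.]
side pipe 0.79 [187. 328.  63.  91.]
side pipe 0.68 [295. 142.  17.  10.]
side pipe 0.63 [272. 265.  83.  58.]
side board 0.92 [220. 125. 103.  78.]
side far_strap 0.48 [296. 143.  15.   8.]
side near_pad 0.68 [243. 157.  13.   9.]
[[0.922, 0.314, -0.228, 0.201], [-0.388, 0.731, -0.562, -0.726], [-0.01, 0.606, 0.795, 1.099], [0.0, 0.0, 0.0, 1.0]] [[505.34103098   0.         277.58120396]
 [  0.         505.34103098 210.3157272 ]
 [  0.           0.           1.        ]] -0.11240169964578436
{'clock': 0.6, 'joint_pos': array([-1.24510351,  0.47700412,  0.02238647,  1.55536968, -0.01150972,
        1.10932898, -0.08310444]), 'qvel': array([ 0.00044046, -0.0016918 ,  0.00143447, -0.00218931, -0.00230273,
       -0.00093752,  0.00013874]), 'tau': array([-8.39272379e-04, -5.96006691e+01,  1.60539418e+00, -2.81417334e+01,
        1.24369963e-02,  1.84979697e-03,  7.71559542e-06]), 'tool_pos': array([0.28370525, 0.6125084 , 0.23131771]), 'eef_rot': array([-6.76091440e-01, -3.06795419e+00, -3.45214833e-05]), 'force': array([-0.14288747, -0.2926729 ,  0.15341742]), 'ft_torque': array([ 0.03337551, -0.02419429,  0.00201107]), 'grasp_force': 0.0, 'width': 0.999649937247194} 0.0187
```

View pics/a.png

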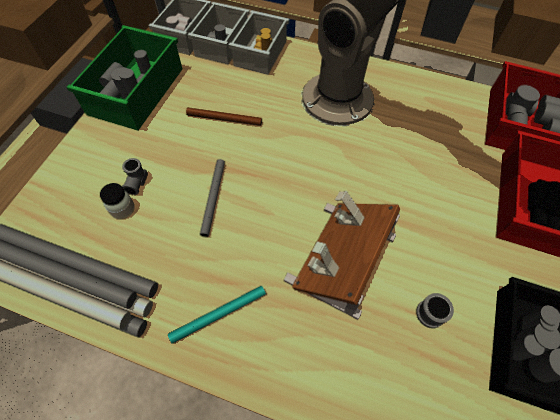

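View pics/b.png

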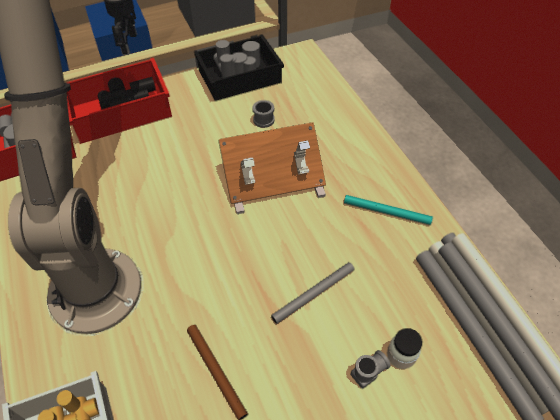

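The scene view shows the grey pipe running from (219,160) to (205,236), with brown and teal decoys beside it. The board's white clips are at about (345,205) and (322,260). In the side view the grey pipe runs from (275,319) to (352,266).

Run:
```python
from h import *
from scipy.optimize import least_squares
ims=[get_image("scene"),get_image("side")]
crops=[];C=[];P=[]
for im,pb in zip(ims,[(199,159,22,75),(272,265,83,58)]):
    m=max(masks_of(im,"board"),key=lambda d:d["score"])["region"].astype(np.uint8)
    m2=cv2.morphologyEx(m,cv2.MORPH_OPEN,np.ones((3,3)))
    cs,_=cv2.findContours(m2,0,1);c=cv2.convexHull(max(cs,key=cv2.contourArea))
    for e in np.arange(1,30,.5):
        q=cv2.approxPolyDP(c,e,True)[:,0]
        if len(q)<=4:break
    print("board",q.tolist(),e);C.append(q)
    mk=[d["region"] for d in masks_of(im,"pipe")]
    c0=np.array([pb[0]+pb[2]/2,pb[1]+pb[3]/2])
    g=min(mk,key=lambda r:np.linalg.norm(np.argwhere(r).mean(0)[::-1]-c0))
    x=np.argwhere(g)[:,::-1].astype(float);mu=x.mean(0);u=np.linalg.svd(x-mu,full_matrices=False)[2][0]
    t=(x-mu)@u
    A,B=mu+u*(t.min()),mu+u*(t.max())
    wA,wB=atz(A,im,.0125),atz(B,im,.0125);print("pipe",A,B,wA,wB,(wA+wB)/2,np.linalg.norm(wA-wB),np.arctan2(*(wB-wA)[1::-1]))
    x0,y0=q.min(0)-8;x1,y1=q.max(0)+8
    crops.append(cv2.resize(im["img"][y0:y1,x0:x1],(0,0),fx=3,fy=3,interpolation=cv2.INTER_CUBIC));print("crop",x0,y0)
h=max(c.shape[0] for c in crops)
cv2.imwrite("pics/c.png",np.hstack([cv2.copyMakeBorder(c,0,h-c.shape[0],0,0,0) for c in crops]))
print([c.shape for c in crops])
```

```text
board [[339, 192], [399, 207], [356, 304], [293, 287]] 2.5
pipe [220.30352889 159.0670291 ] [203.1355386  236.80909866] [ 0.37391438 -0.25234285  0.0125    ] [ 0.61940226 -0.1909632   0.0125    ] [ 0.49665832 -0.22165303  0.0125    ] 0.25304497374336016 0.24500809837478696
crop 285 184Traceback (most recent call last):
  File "<stdin>", line 6, in <module>
ValueError: max() iterable argument is empty
```

```bash
cat >> h.py <<'E'
def boardT(p):
    # x along clips; y upslope (left=+Y world, up), slope .65
    Rz=R.from_euler('z',p[3]).as_matrix();Rx=R.from_euler('x',0.65).as_matrix()
    return np.array(p[:3]),Rz@Rx
def bw(p,L):
    o,M=boardT(p);return o+np.atleast_2d(L)@M.T
def wire():
    S=[];f=[[-.135,-.075,0],[.135,-.075,0],[.135,.105,0],[-.135,.105,0]]
    S+= [(f[i],f[(i+1)%4]) for i in range(4)]
    for x in(-.075,.075):
        for (y0,y1,h) in((.023,.031,.038),(-.033,-.023,.032)):
            for z in(0,h):
                q=[[x-.013,y0,z],[x+.013,y0,z],[x+.013,y1,z],[x-.013,y1,z]]
                S+=[(q[i],q[(i+1)%4]) for i in range(4)]
    return S
def draw(im,p,W=None,f=3,angs=(None,None)):
    g=cv2.resize(im["img"],(0,0),fx=f,fy=f,interpolation=cv2.INTER_CUBIC)
    S=wire()
    for x,a in zip((-.075,.075),angs):
        if a is None: continue
        d=np.array([0,-np.cos(a),np.sin(a)]);n=np.array([0,np.sin(a),np.cos(a)])
        h=np.array([x,.027,.0335]);e=np.array([.013,0,0])
        for t in(0,.004):
            q=[h+n*t-e,h+n*t+e,h+n*t+e+d*.066,h+n*t-e+d*.066];S+=[(q[i],q[(i+1)%4]) for i in range(4)]
    for a,b in S:
        u,v=proj(bw(p,[a,b]),im,W)
        cv2.line(g,tuple(np.int32((u+.5)*f)),tuple(np.int32((v+.5)*f)),(0,255,255),1)
    return g
E
python3 - <<'E'
from h import *
from scipy.optimize import least_squares
a,b=get_image("scene"),get_image("side")
L=np.array([[-.135,-.075,0],[.135,-.075,0],[.135,.105,0],[-.135,.105,0]])
def f(p):
    w=bw(p,L)
    return np.r_[(proj(w[1:],a)-[(294,291),(357,301),(399,206)]).ravel(),(proj(w,b)-[(232,202),(325,187),(313,123),(219,139)]).ravel()]
s=least_squares(f,[.6,.25,.1,0],loss="soft_l1");print(s.x,np.round(f(s.x),1));np.save("board.npy",s.x)
ga,gb=draw(a,s.x),draw(b,s.x)
ga=ga[170*3:320*3,280*3:410*3];gb=gb[110*3:220*3,210*3:335*3]
cv2.imwrite("pics/c.png",np.hstack([ga,cv2.copyMakeBorder(gb,0,ga.shape[0]-gb.shape[0],0,0,0)]))
o,M=boardT(s.x);print(M)
E
```

```text
[ 0.54821449  0.15292546  0.05590685 -0.14554255] [-0.6 -1.3 -0.5  3.3  0.3  0.5 -0.5  1.8  0.6 -2.7 -0.6 -1.1 -0.9  0.6]
[[ 0.98942737  0.11545545 -0.08776974]
 [-0.14502927  0.7876671  -0.59878799]
 [ 0.          0.60518641  0.7960838 ]]
```

View pics/c.png

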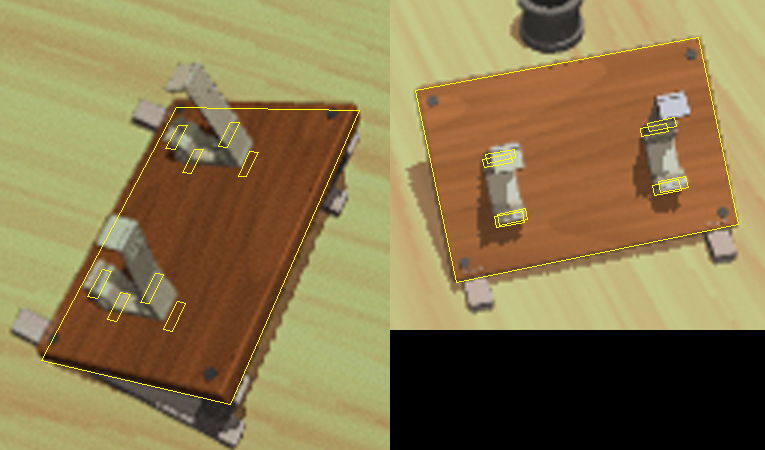

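The crop shows the wireframe close to the board but a few pixels off, because the board's thickness confuses the edges. I'll refine it with the wrist camera from above.

```bash
python3 -m handwheel '[{"tz":0.1,"ty":-0.05},{"tx":0.04,"ty":-0.1,"tz":0.06},{"tx":0.04,"ty":-0.1,"tz":0.04},{"tx":0.04,"ty":-0.1,"tz":0.04},{"tx":0.04,"ty":-0.1,"tz":0.04},{"tx":0.04,"ty":-0.1,"tz":0.04},{"tx":0.04,"ty":-0.1,"tz":0.04},{"tx":0.04,"ty":-0.1,"tz":0.02},{"tx":0.04,"ty":-0.1},{"tx":0.04,"ty":-0.1},{"tx":0.04,"ty":-0.05},{}]'
python3 - <<'E'
from h import *
import pickle
o=get_obs();im=get_image("wrist");pickle.dump((o,im),open("w1.pkl","wb"))
T=np.eye(4);T[:3,:3]=R.from_rotvec(o["eef_rot"]).as_matrix();T[:3,3]=o["tool_pos"];W=T@np.array(im["tool_from_camera"])
print(np.round(W,3),im["K"],im["k1"],o["tool_pos"])
p=np.load("board.npy");cv2.imwrite("pics/d.png",cv2.resize(draw(im,p,W,2),(800,600)))
E
```

```text
[[ 0.42  -0.858 -0.297  0.207]
 [ 0.908  0.397  0.137  0.648]
 [-0.    -0.327  0.945  0.374]
 [ 0.     0.     0.     1.   ]] [[292.08497862   0.         277.09698815]
 [  0.         292.08497862 209.06211662]
 [  0.           0.           1.        ]] -0.0003571560296267844 [0.2837201  0.61248223 0.23133067]schema error: expected keys tx, ty, tz, rx, ry, rz, claw
```

View pics/d.png

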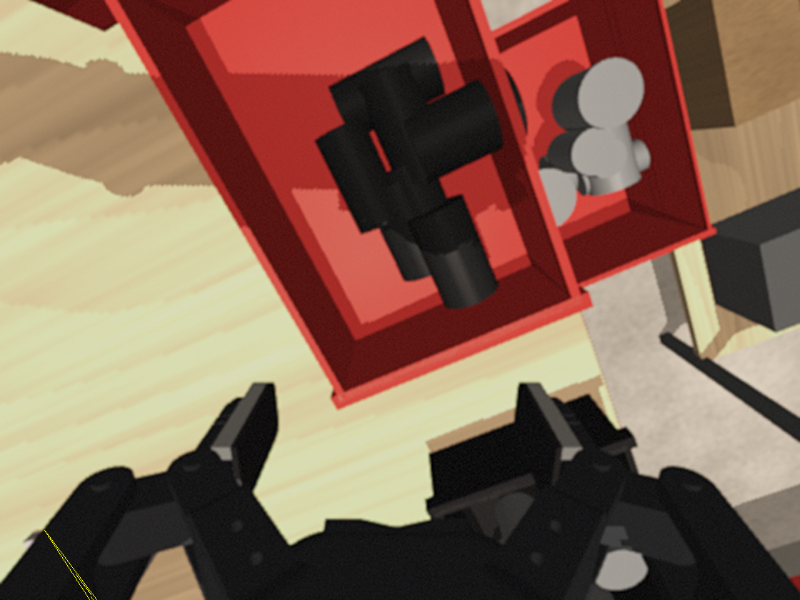

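The view shows red bins under the start pose. The call was refused because every row needs all its keys.

```bash
python3 -m handwheel '[{"tx":0,"ty":-0.05,"tz":0.1,"rx":0,"ry":0,"rz":0,"claw":0},{"tx":0.04,"ty":-0.09,"tz":0.06,"rx":0,"ry":0,"rz":0,"claw":0},{"tx":0.045,"ty":-0.09,"tz":0.06,"rx":0,"ry":0,"rz":0,"claw":0},{"tx":0.045,"ty":-0.09,"tz":0.04,"rx":0,"ry":0,"rz":0,"claw":0},{"tx":0.045,"ty":-0.09,"tz":0.03,"rx":0,"ry":0,"rz":0,"claw":0},{"tx":0.045,"ty":-0.09,"tz":0.03,"rx":0,"ry":0,"rz":0,"claw":0},{"tx":0.045,"ty":-0.09,"tz":0.02,"rx":0,"ry":0,"rz":0,"claw":0},{"tx":0.045,"ty":-0.09,"tz":0,"rx":0,"ry":0,"rz":0,"claw":0},{"tx":0.045,"ty":-0.09,"tz":0,"rx":0,"ry":0,"rz":0,"claw":0},{"tx":0.045,"ty":-0.08,"tz":0,"rx":0,"ry":0,"rz":0,"claw":0},{"tx":0.032,"ty":-0.03,"tz":0,"rx":0,"ry":0,"rz":0,"claw":0},{"tx":0,"ty":0,"tz":0,"rx":0,"ry":0,"rz":0,"claw":0}]'
python3 - <<'E'
from h import *
import pickle
o=get_obs();im=get_image("wrist");pickle.dump((o,im),open("w1.pkl","wb"))
T=np.eye(4);T[:3,:3]=R.from_rotvec(o["eef_rot"]).as_matrix();T[:3,3]=o["tool_pos"];W=T@np.array(im["tool_from_camera"])
p=np.load("board.npy");cv2.imwrite("pics/d2.png",cv2.resize(draw(im,p,W,2),(800,600)))
E
```

```text
clock: 2.5
tool_pos: [0.5005, 0.1709, 0.4014]
eef_rot: [0.682, 3.066, -0.0]
force: [0.5, 1.2, 0.3]
width: 1.004
grasp_force: 0.0
```

View pics/d2.png

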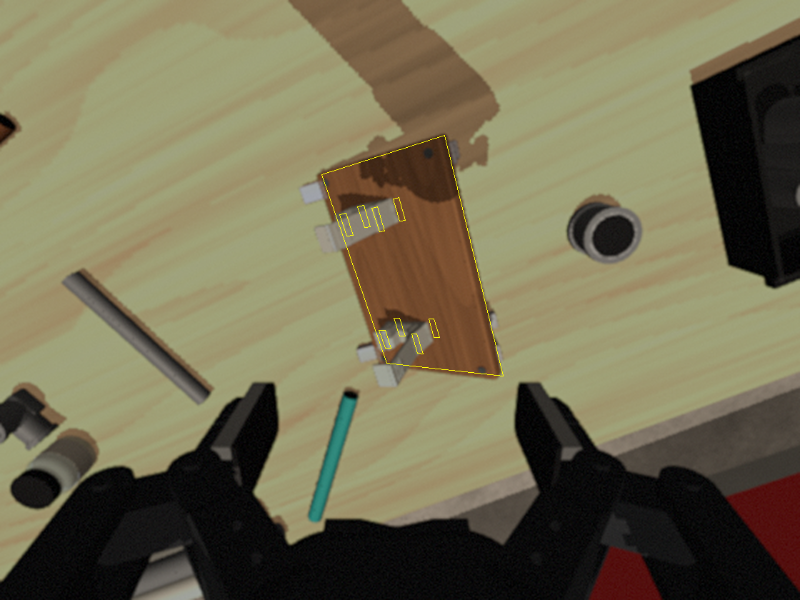

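The wrist view shows the wireframe landing on the board corners: (321,174), (445,134), (502,375) and (386,362). Next is a joint fit of all views, with strap angles and the pipe.

Run:
```python
from h import *
import pickle
from scipy.optimize import least_squares
a,b=get_image("scene"),get_image("side");o,im=pickle.load(open("w1.pkl","rb"))
T=np.eye(4);T[:3,:3]=R.from_rotvec(o["eef_rot"]).as_matrix();T[:3,3]=o["tool_pos"];W=T@np.array(im["tool_from_camera"])
L=np.array([[-.135,-.075,0],[.135,-.075,0],[.135,.105,0],[-.135,.105,0]])
s8=560/800
def f(p):
    w=bw(p,L)
    return np.r_[(proj(w[1:],a)-[(295.5,286.5),(356.5,301),(399,205.5)]).ravel(),(proj(w,b)-[(232,202.5),(325,187),(313,123),(219,139)]).ravel(),
     (proj(w,im,W)-np.array([(321,175),(386,361),(501,374),(445,135)])*s8).ravel()]
s=least_squares(f,np.load("board.npy"),loss="soft_l1");p=s.x;print(p,np.round(f(p),1));np.save("board.npy",p)
# pipe from the wrist view
for z in[.0125]:
    e=[atz(np.array(q)*s8,im,z,W) for q in((72,279),(203,395))];print("pipe",e,(e[0]+e[1])/2,np.linalg.norm(e[0]-e[1]),np.arctan2(*(e[1]-e[0])[1::-1]))
x0=[]
for c,g in(("near",-.075),("far",.075)):
    for ang in(1.45,1.6,1.75,1.9):
        d=np.array([0,-np.cos(ang),np.sin(ang)]);P=bw(p,np.array([g,.027,.0335])+d*.066)
        print(c,ang,proj(P,a),proj(P,b),proj(P,im,W)/s8)
A=(1.6,1.6)
ga=draw(a,p,None,3,A)[180*3:310*3,285*3:405*3];gb=draw(b,p,None,3,A)[115*3:210*3,213*3:333*3];gw=draw(im,p,W,3,A)[120*3:280*3,210*3:370*3]
gw=cv2.resize(gw,(480,480)); H=480
cv2.imwrite("pics/e.png",cv2.resize(np.hstack([cv2.copyMakeBorder(g,0,H-g.shape[0],0,0,0) for g in(ga,gb,gw)]),(800,320)))
```

```text
[ 0.54728981  0.15286815  0.05518945 -0.15183296] [-2.2  2.6 -0.5  3.   0.6  1.1 -1.   1.3  0.2 -2.1 -0.6 -0.6 -1.   0.6
  0.1 -1.4 -0.8  0.7  0.3  0.8 -0.6 -0.9]
pipe [array([ 0.38372944, -0.2491464 ,  0.0125    ]), array([ 0.60648014, -0.19081207,  0.0125    ])] [ 0.49510479 -0.21997923  0.0125    ] 0.2302623842001551 0.2561297947880342
near 1.45 [[342.41666839 197.46410795]] [[248.55656644 162.12476508]] [[332.96195077 237.03261019]]
near 1.6 [[345.81200472 197.35973112]] [[247.80171814 158.33187462]] [[339.59636442 236.05232493]]
near 1.75 [[349.51798367 197.68199568]] [[247.00397931 154.62705878]] [[347.48148561 234.54221297]]
near 1.9 [[353.44531011 198.43167394]] [[246.18400703 151.10559182]] [[356.42235792 232.5269655 ]]
far 1.45 [[314.56797193 248.89777338]] [[304.85697416 151.40918062]] [[378.80927236 370.01706469]]
far 1.6 [[317.99640895 249.23254117]] [[304.12839934 147.67612836]] [[385.42978034 371.15483562]]
far 1.75 [[321.79058253 249.98095485]] [[303.29434415 144.04133327]] [[393.05404825 371.55174575]]
far 1.9 [[325.85965032 251.1329443 ]] [[302.37657155 140.59798427]] [[401.48747147 371.16686617]]
```

View pics/e.png

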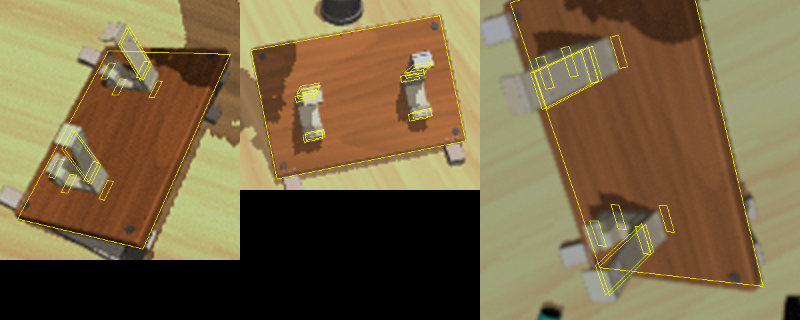

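The overlay agrees with the board in all three views. I judge the near strap to be at about 1.5 rad and the far one at about 1.7. Next I grasp the pipe at (0.496,-0.221), yaw 0.25.

```bash
python3 -m handwheel '[{"tx":0,"ty":-0.1,"tz":0,"rx":0,"ry":0,"rz":0.04,"claw":0},{"tx":0,"ty":-0.11,"tz":0,"rx":0,"ry":0,"rz":0.04,"claw":0},{"tx":0,"ty":-0.11,"tz":0,"rx":0,"ry":0,"rz":0.04,"claw":0},{"tx":0,"ty":-0.11,"tz":-0.02,"rx":0,"ry":0,"rz":0.04,"claw":0},{"tx":0,"ty":-0.1,"tz":-0.06,"rx":0,"ry":0,"rz":0.04,"claw":0},{"tx":0,"ty":-0.1,"tz":-0.06,"rx":0,"ry":0,"rz":0.019,"claw":0},{"tx":0,"ty":-0.08,"tz":-0.08,"rx":0,"ry":0,"rz":0,"claw":0},{"tx":-0.009,"ty":-0.05,"tz":-0.09,"rx":0,"ry":0,"rz":0,"claw":0},{"tx":0,"ty":-0.024,"tz":-0.1,"rx":0,"ry":0,"rz":0,"claw":0},{"tx":0,"ty":0,"tz":-0.1,"rx":0,"ry":0,"rz":0,"claw":0},{"tx":0,"ty":0,"tz":0,"rx":0,"ry":0,"rz":0,"claw":0}]'
python3 - <<'E'
from h import *
o=get_obs();im=get_image("wrist");r=R.from_rotvec(o["eef_rot"]).as_matrix()
T=np.eye(4);T[:3,:3]=r;T[:3,3]=o["tool_pos"];W=T@np.array(im["tool_from_camera"])
print(o["tool_pos"],r[:,1],r[:,2],o["joint_pos"])
g=im["img"].copy()
for d in masks_of(im,"pipe"):
    x=np.argwhere(d["region"])[:,::-1].astype(float);mu=x.mean(0);u=np.linalg.svd(x-mu,full_matrices=False)[2][0];t=(x-mu)@u
    e=[atz(mu+u*v,im,.0125,W) for v in(t.min(),t.max())];print(d["score"],mu,sum(e)/2,np.linalg.norm(e[1]-e[0]),np.arctan2(*(e[1]-e[0])[1::-1]))
cv2.imwrite("pics/f.png",g)
E
```

```text
clock: 4.03
tool_pos: [0.493, -0.2171, 0.1433]
eef_rot: [0.4, -3.109, -0.005]
force: [-1.1, -0.4, 0.9]
width: 1.003
grasp_force: 0.0
[ 0.49301022 -0.21711225  0.14332881] [-0.25322125  0.96739952  0.00414276] [-0.00754506  0.00230728 -0.99996887] [-0.128193    0.40307342  0.53879785  1.98762074 -0.27531295  0.83028189
  2.39132583]
0.62 [272.84948153 182.05946209] [ 0.49816171 -0.21956193  0.0125    ] 0.24894114980264234 0.2432242571712826
```

```bash
python3 -m handwheel '[{"tx":0.007,"ty":-0.006,"tz":-0.08,"rx":0,"ry":0,"rz":0,"claw":0},{"tx":0,"ty":0,"tz":-0.09,"rx":0,"ry":0,"rz":0,"claw":0},{"tx":0,"ty":0,"tz":-0.07,"rx":0,"ry":0,"rz":0,"claw":0},{"tx":0,"ty":0,"tz":-0.036,"rx":0,"ry":0,"rz":0,"claw":0},{"tx":0,"ty":0,"tz":0,"rx":0,"ry":0,"rz":0,"claw":0},{"tx":0,"ty":0,"tz":0,"rx":0,"ry":0,"rz":0,"claw":1},{"tx":0,"ty":0,"tz":0,"rx":0,"ry":0,"rz":0,"claw":1},{"tx":0,"ty":0,"tz":0,"rx":0,"ry":0,"rz":0,"claw":1},{"tx":0,"ty":0,"tz":0,"rx":0,"ry":0,"rz":0,"claw":1},{"tx":0,"ty":0,"tz":0,"rx":0,"ry":0,"rz":0,"claw":1},{"tx":0,"ty":0,"tz":0,"rx":0,"ry":0,"rz":0,"claw":1}]'
```

```text
clock: 5.5
tool_pos: [0.4992, -0.2226, 0.0092]
eef_rot: [-0.398, 3.115, 0.0]
force: [-1.2, 0.8, 7.9]
width: 0.265
grasp_force: 58.5
```

```bash
python3 -m handwheel '[{"tx":0,"ty":0,"tz":0.04,"rx":0,"ry":0,"rz":0,"claw":1},{"tx":0,"ty":0,"tz":0.08,"rx":0,"ry":0,"rz":0,"claw":1},{"tx":0,"ty":0,"tz":0.1,"rx":0,"ry":0,"rz":0,"claw":1},{"tx":0,"ty":0,"tz":0.1,"rx":0,"ry":0,"rz":0,"claw":1},{"tx":0,"ty":0,"tz":0,"rx":0,"ry":0,"rz":0,"claw":1},{"tx":0,"ty":0,"tz":0,"rx":0,"ry":0,"rz":0,"claw":1}]'
python3 - <<'E'
from h import *
o=get_obs();im=get_image("wrist");r=R.from_rotvec(o["eef_rot"]).as_matrix()
T=np.eye(4);T[:3,:3]=r;T[:3,3]=o["tool_pos"];W=T@np.array(im["tool_from_camera"])
print(o["tool_pos"],r[:,1],r[:,2],o["joint_pos"])
g=im["img"].copy()
for s in(-1,1):
  for back in(0,.01,.02):
    q=proj(T[:3,3]-r[:,2]*back+s*.0*r[:,1]+.12*r[:,0]*s,im,W)[0];print(back,q);cv2.circle(g,tuple(np.int32(q)),2,(0,255,255),-1)
sd=get_image("side")
for d in masks_of(sd,"pipe")[:4]:
    x=np.argwhere(d["region"])[:,::-1].astype(float);mu=x.mean(0);u=np.linalg.svd(x-mu,full_matrices=False)[2][0];t=(x-mu)@u
    print("side",d["score"],mu+u*t.min(),mu+u*t.max())
for back in(0,.01,.02): print([proj(T[:3,3]-r[:,2]*back+s*.12*r[:,0],sd)[0] for s in(-1,1)])
gs=sd["img"][150:340,150:430]
cv2.imwrite("pics/f.png",np.vstack([g,cv2.copyMakeBorder(gs,0,0,0,280,0)])[:600])
E
```

```text
clock: 6.25
tool_pos: [0.4983, -0.222, 0.1678]
eef_rot: [0.399, -3.116, -0.001]
force: [-0.8, 0.7, -0.9]
width: 0.265
grasp_force: 59.2
[ 0.4982642  -0.22202707  0.16782405] [-2.51718664e-01  9.67800167e-01  7.42673913e-04] [-5.49676600e-04  6.24415884e-04 -9.99999654e-01] [-0.14879778  0.37821048  0.57121586  1.95880022 -0.26289905  0.8782034
  2.38519776]
0 [276.75002046 421.23314798]
0.01 [276.73277619 436.60332259]
0.02 [276.71375399 453.55843299]
0 [276.86783096  19.72675199]
0.01 [276.84845587  12.41897512]
0.02 [276.82557906   3.7905029 ]
side 0.78 [345.95478552 199.14273899] [431.09495734 220.62363372]
side 0.77 [359.7295521  228.60237184] [271.66139935 288.50216971]
side 0.73 [190.19911668 326.30014577] [243.60910478 417.81178415]
[array([358.76793147, 230.02360342]), array([273.80394037, 287.99738828])]
[array([359.3011432 , 227.45294618]), array([273.73043672, 285.66610414])]
[array([359.8414308 , 224.84560383]), array([273.65579495, 283.29772738])]
```

View pics/f.png

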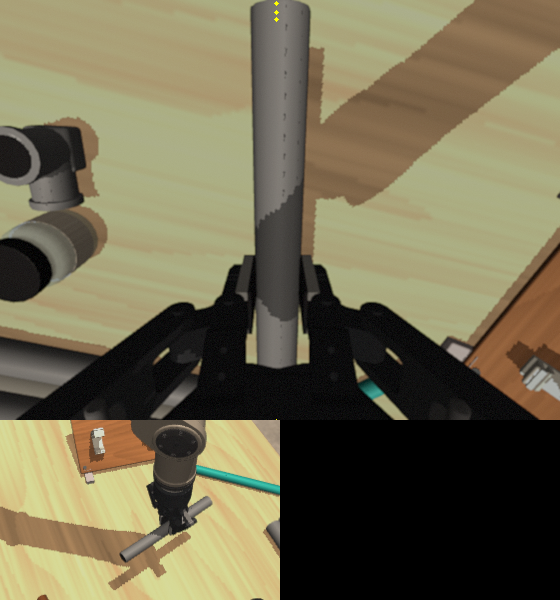

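The picture shows the pipe gripped at mid-length, about 3 mm behind the TCP. Now I compute the route to the board.

```bash
cat > go.py <<'E'
import sys;from h import *
def plan(pts,p=np.load("board.npy"),flip=False):
    """pts: TCP points in board frame; prints shares from the present pose"""
    o=get_obs();r=R.from_rotvec(o["eef_rot"]).as_matrix();O,M=boardT(p)
    x=(o["tool_pos"]-O)@M
    s=-1 if flip else 1
    t=np.c_[-s*M[:,0],s*M[:,1],-M[:,2]]
    rv=R.from_matrix(t@r.T).as_rotvec()
    print("now board",np.round(x*1000,1),"rot share",np.round(rv/np.pi,4),"F",np.round(o["force"]@M,1),"w",round(o["width"],3),"t",o["clock"])
    c=o["tool_pos"]
    for q in pts:
        w=bw(p,q)[0];print(q,"->",np.round((w-c)/.5,4));c=w
if __name__=="__main__": plan(eval(sys.argv[1]))
E
python3 go.py '[(0,-.09,.087),(0,-.05,.052),(0,0,.052),(0,0,.03),(0,0,.0165)]'
```

```text
now board [   7.7 -233.4  317.7] rot share [ 0.2076  0.0098 -0.1249] F [-0.  -0.9 -1.4] w 0.258 t 6.4
(0, -0.09, 0.087) -> [ 0.0616  0.5041 -0.1938]
(0, -0.05, 0.052) -> [ 0.016   0.1048 -0.0073]
(0, 0, 0.052) -> [0.012  0.0787 0.0605]
(0, 0, 0.03) -> [ 0.004   0.0263 -0.035 ]
(0, 0, 0.0165) -> [ 0.0025  0.0162 -0.0215]
```

```bash
python3 -m handwheel '[{"tx":0.0077,"ty":0.063,"tz":0,"rx":0.026,"ry":0.0012,"rz":-0.0156,"claw":1},{"tx":0.0077,"ty":0.063,"tz":0,"rx":0.026,"ry":0.0012,"rz":-0.0156,"claw":1},{"tx":0.0077,"ty":0.063,"tz":-0.02,"rx":0.026,"ry":0.0012,"rz":-0.0156,"claw":1},{"tx":0.0077,"ty":0.063,"tz":-0.03,"rx":0.026,"ry":0.0012,"rz":-0.0156,"claw":1},{"tx":0.0077,"ty":0.063,"tz":-0.03,"rx":0.026,"ry":0.0012,"rz":-0.0156,"claw":1},{"tx":0.0077,"ty":0.063,"tz":-0.03,"rx":0.026,"ry":0.0012,"rz":-0.0156,"claw":1},{"tx":0.0077,"ty":0.063,"tz":-0.04,"rx":0.026,"ry":0.0012,"rz":-0.0156,"claw":1},{"tx":0.0077,"ty":0.063,"tz":-0.043,"rx":0.026,"ry":0.0012,"rz":-0.0156,"claw":1},{"tx":0,"ty":0,"tz":0,"rx":0,"ry":0,"rz":0,"claw":1},{"tx":0,"ty":0,"tz":0,"rx":0,"ry":0,"rz":0,"claw":1}]'
python3 go.py '[(0,-.05,.052),(0,0,.052),(0,0,.03),(0,0,.0165)]'
```

```text
clock: 7.65
tool_pos: [0.5296, 0.0283, 0.0716]
eef_rot: [0.224, 2.922, 0.981]
force: [0.9, -0.7, 0.1]
width: 0.264
grasp_force: 59.2
now board [  1.3 -90.2  89.2] rot share [0.0008 0.0008 0.0006] F [ 1.  -0.4  0.4] w 0.264 t 7.65
(0, -0.05, 0.052) -> [ 0.0138  0.1082 -0.0105]
(0, 0, 0.052) -> [0.012  0.0787 0.0605]
(0, 0, 0.03) -> [ 0.004   0.0263 -0.035 ]
(0, 0, 0.0165) -> [ 0.0025  0.0162 -0.0215]
```

Excellent. I'll go in under the tongues at hover height, then look before lowering.

```bash
python3 -m handwheel '[{"tx":0.007,"ty":0.054,"tz":-0.005,"rx":0,"ry":0,"rz":0,"claw":1},{"tx":0.007,"ty":0.054,"tz":-0.005,"rx":0,"ry":0,"rz":0,"claw":1},{"tx":0.004,"ty":0.026,"tz":0.02,"rx":0,"ry":0,"rz":0,"claw":1},{"tx":0.004,"ty":0.026,"tz":0.02,"rx":0,"ry":0,"rz":0,"claw":1},{"tx":0.004,"ty":0.027,"tz":0.02,"rx":0,"ry":0,"rz":0,"claw":1},{"tx":0,"ty":0,"tz":0,"rx":0,"ry":0,"rz":0,"claw":1},{"tx":0,"ty":0,"tz":0,"rx":0,"ry":0,"rz":0,"claw":1}]'
python3 go.py '[(0,0,.03),(0,0,.0165)]'
python3 - <<'E'
from h import *
p=np.load("board.npy")
a,b=get_image("scene"),get_image("side")
ga=draw(a,p,None,4)[185*4:310*4,285*4:405*4][:500];gb=draw(b,p,None,4)[115*4:210*4,250*4:330*4]
gw=get_image("wrist")["img"][:,100:460]
H=500
g=np.hstack([cv2.copyMakeBorder(g,0,H-g.shape[0],0,0,0) for g in(ga,gb)])
cv2.imwrite("pics/g.png",g)
E
```

```text
clock: 8.52
tool_pos: [0.5424, 0.1231, 0.0969]
eef_rot: [0.222, 2.921, 0.983]
force: [-0.8, 0.3, -1.4]
width: 0.264
grasp_force: 59.9
now board [-0.4  1.2 51.4] rot share [0.0003 0.001  0.0002] F [-0.9 -0.7 -1.2] w 0.264 t 8.525
(0, 0, 0.03) -> [ 0.0043  0.0236 -0.0356]
(0, 0, 0.0165) -> [ 0.0025  0.0162 -0.0215]
```

View pics/g.png

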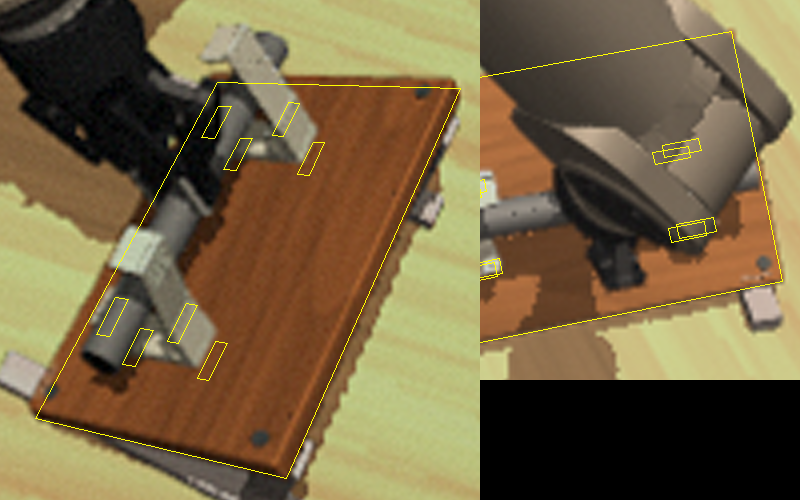

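The pipe sits under both tongues and over the saddles. I'll lower it while watching the force.

```bash
python3 -m handwheel '[{"tx":0.002,"ty":0.012,"tz":-0.018,"rx":0,"ry":0,"rz":0,"claw":1},{"tx":0.002,"ty":0.012,"tz":-0.018,"rx":0,"ry":0,"rz":0,"claw":1},{"tx":0,"ty":0,"tz":0,"rx":0,"ry":0,"rz":0,"claw":1}]'
python3 go.py '[(0,0,.0165)]'
python3 -m handwheel '[{"tx":0.001,"ty":0.008,"tz":-0.011,"rx":0,"ry":0,"rz":0,"claw":1},{"tx":0,"ty":0,"tz":0,"rx":0,"ry":0,"rz":0,"claw":1}]'
python3 go.py '[(0,0,.0165)]'
```

```text
clock: 9.05
tool_pos: [0.5443, 0.1353, 0.0779]
eef_rot: [0.224, 2.922, 0.984]
force: [0.6, 0.4, -0.3]
width: 0.26
grasp_force: 60.1
now board [-0.3 -0.4 28.9] rot share [0.0001 0.0006 0.0005] F [ 0.5  0.2 -0.5] w 0.26 t 9.05
(0, 0, 0.0165) -> [ 0.003   0.0154 -0.0192]
clock: 9.3
tool_pos: [0.5446, 0.1355, 0.0773]
eef_rot: [0.226, 2.917, 0.989]
force: [-22.4, -26.3, 50.4]
width: 0.262
grasp_force: 66.1
now board [-0.  -0.6 28.2] rot share [-0.0012  0.0013  0.0013] F [-18.2   7.1  57.9] w 0.262 t 9.3
(0, 0, 0.0165) -> [ 0.0023  0.015  -0.018 ]
```

```bash
python3 - <<'E'
from h import *
p=np.load("board.npy");O,M=boardT(p);o=get_obs();print(o["ft_torque"]@M,o["force"]@M)
r=R.from_rotvec(o["eef_rot"]).as_matrix();T=np.eye(4);T[:3,:3]=r;T[:3,3]=o["tool_pos"]
a=get_image("scene");im=get_image("wrist");W=T@np.array(im["tool_from_camera"])
g=draw(im,p,W,1)
ga=cv2.resize(a["img"][190:300,280:390],(420,420),interpolation=cv2.INTER_CUBIC)
cv2.imwrite("pics/i.png",np.hstack([g[:,100:460],ga]))
E
python3 -m handwheel '[{"tx":-0.001,"ty":-0.012,"tz":0.016,"rx":0,"ry":0,"rz":0,"claw":1},{"tx":0,"ty":0,"tz":0,"rx":0,"ry":0,"rz":0,"claw":1}]'; python3 go.py '[]'
```

```text
[1.30090692 3.9950013  0.05173664] [-18.16981268   7.13432395  57.88652677]
clock: 9.65
tool_pos: [0.5448, 0.1329, 0.0814]
eef_rot: [0.223, 2.92, 0.983]
force: [-0.1, 0.8, -2.2]
width: 0.265
grasp_force: 59.9
now board [ 0.6 -0.2 33. ] rot share [0.0003 0.0011 0.0006] F [-0.2 -0.7 -2.2] w 0.265 t 9.65
```

View pics/i.png

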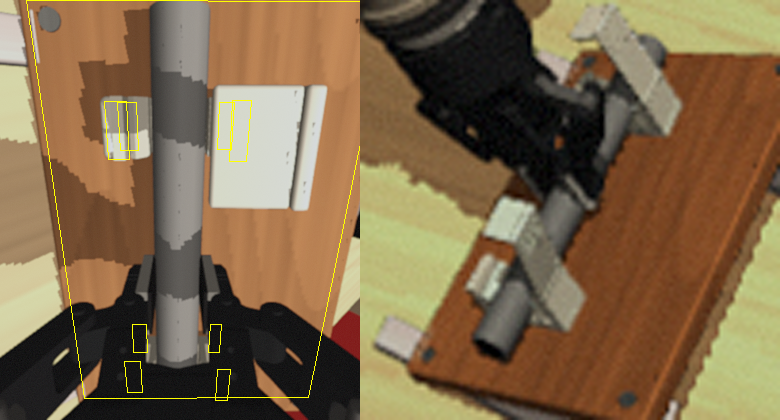

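The wrist view shows the near latch block at columns 103–150 and the pipe at 152–210. The near tongue fills 212–295. Contact seems to be at the near clip, so I'll measure the pipe's attitude in the hand and the latch position.

Run:
```python
from h import *
from scipy.optimize import least_squares
p=np.load("board.npy");O,M=boardT(p)
o=get_obs();im=get_image("wrist");C=np.array(im["tool_from_camera"])
ms=masks_of(im,"pipe");print([(d["score"],np.round(np.array(d["extent"])*[560,420,560,420])) for d in ms])
m=ms[0]["region"];cv2.imwrite("w2.png",im["img"])
rows=[r for r in range(15,250,12)];E=[]
for r in rows:
    c=np.where(m[r])[0]
    if len(c)>20:E.append((r,c.min(),c.max()+1))
E=np.array(E,float);print(E[::4])
top=np.where(m[:,281])[0].min();print("top",top)
# pipe model in tool frame: axis passes (0,y0,-d), dir ~ (1,yaw,pitch); silhouettes by sampling circle
def sil(q):
    y0,d,yw,pt=q;t=np.linspace(0,.12,40);u=np.array([1,yw,pt]);u/=np.linalg.norm(u)
    ax=np.array([0,y0,-d])+t[:,None]*u
    Cc=C[:3,3];out=[]
    v=ax-Cc;n=np.cross(u,v);n/=np.linalg.norm(n,axis=1)[:,None]
    D=np.linalg.norm(np.cross(u,v),axis=1);al=np.arcsin(.0125/D)
    w=np.cross(n,u)
    w*=np.sign((w*v).sum(1))[:,None]*-1  # toward camera
    for s in(1,-1):
        P=ax+.0125*(s*n*np.cos(al)[:,None]+w*np.sin(al)[:,None]);out.append(proj(P,im,C))
    return out
def res(q):
    a,b=sil(q);R_=[]
    L,Rr=(a,b) if a[0,0]<b[0,0] else (b,a)
    for e,k in((L,1),(Rr,2)):
        i=np.argsort(e[:,1]);R_.append(np.interp(E[:,0],e[i,1],e[i,0])-E[:,k])
    return np.concatenate(R_)
s=least_squares(res,[0,.003,0,0],x_scale=[.01,.01,.1,.1],loss="soft_l1");q=s.x
print("y0 d yaw pitch",q,"rms",np.sqrt((res(q)**2).mean()),"end row",[k[-1] for k in sil(q)])
```

```text
[(0.59, array([253.,   0.,  57., 366.])), (0.57, array([123.,   0., 375., 408.]))]
[[ 15. 250. 311.]
 [ 63. 251. 309.]
 [111. 252. 308.]
 [159. 253. 305.]
 [207. 254. 303.]]
top 0
y0 d yaw pitch [ 0.00051928  0.0026414   0.00777332 -0.01163376] rms 0.4141291364121327 end row [array([249.69495468,  16.11654741]), array([311.02514161,  16.56890568])]
```

Run:
```python
from h import *
p=np.load("board.npy");O,M=boardT(p)
im=cv2.imread("w2.png");s=cv2.cvtColor(im,cv2.COLOR_BGR2HSV)
for r in range(84,176,6): print(r,"S",s[r,190:266:4,1].tolist(),"V",s[r,190:266:4,2].tolist())
o=get_obs();k=get_image("wrist");T=np.eye(4);T[:3,:3]=R.from_rotvec(o["eef_rot"]).as_matrix();T[:3,3]=o["tool_pos"];W=T@np.array(k["tool_from_camera"])
for z in(0,.026,.032):
    print(z,[proj(bw(p,[-.075+sx,y,z]),k,W)[0].round(1).tolist() for y in(-.033,-.023,-.018) for sx in(-.013,.013)])
print("cam in board",(W[:3,3]-O)@M)
```

```text
84 S [147, 148, 150, 149, 151, 149, 150, 149, 149, 155, 150, 143, 152, 150, 148, 134, 18, 28, 21] V [116, 117, 121, 116, 110, 113, 117, 115, 113, 110, 112, 112, 109, 112, 112, 95, 58, 64, 74]
90 S [153, 147, 149, 152, 151, 148, 148, 149, 144, 149, 144, 148, 151, 150, 154, 128, 18, 23, 18] V [112, 118, 120, 116, 110, 114, 117, 116, 113, 111, 113, 112, 110, 112, 111, 96, 58, 68, 72]
96 S [153, 149, 149, 153, 36, 37, 36, 34, 34, 45, 41, 39, 39, 37, 46, 79, 22, 16, 14] V [113, 116, 120, 115, 133, 144, 161, 159, 156, 102, 130, 138, 143, 143, 138, 100, 59, 64, 71]
102 S [148, 149, 152, 62, 36, 36, 36, 35, 35, 38, 39, 37, 39, 37, 39, 42, 14, 19, 21] V [114, 116, 119, 127, 150, 165, 158, 159, 159, 102, 130, 138, 144, 144, 145, 98, 56, 66, 74]
108 S [148, 151, 148, 89, 33, 36, 36, 35, 36, 40, 40, 39, 37, 37, 37, 40, 19, 24, 20] V [114, 115, 119, 120, 184, 163, 158, 159, 158, 101, 129, 137, 145, 144, 145, 109, 54, 65, 75]
114 S [152, 150, 147, 120, 33, 36, 37, 34, 37, 45, 38, 42, 39, 37, 39, 41, 14, 16, 18] V [114, 117, 120, 115, 204, 162, 159, 158, 159, 102, 126, 135, 145, 145, 145, 100, 56, 
[... 1537 characters left out ...]
1, 148, 148, 149, 150, 147, 151, 5, 19, 23] V [177, 175, 178, 181, 185, 179, 176, 181, 181, 174, 112, 112, 113, 114, 116, 115, 53, 79, 99]
174 S [142, 143, 142, 141, 139, 137, 141, 138, 142, 143, 149, 149, 148, 153, 153, 150, 9, 20, 23] V [178, 175, 178, 183, 187, 180, 175, 181, 182, 177, 115, 113, 112, 113, 115, 114, 54, 78, 100]
0 [[218.3, 102.0], [221.1, 148.8], [236.1, 102.0], [238.0, 148.9], [245.0, 102.0], [246.5, 148.9]]
0.026 [[207.9, 101.0], [211.8, 155.7], [228.8, 101.1], [231.6, 155.8], [239.3, 101.1], [241.4, 155.8]]
0.032 [[205.0, 100.8], [209.2, 157.7], [226.8, 100.8], [229.7, 157.7], [237.7, 100.8], [240.0, 157.7]]
cam in board [-8.52015023e-02  8.06316706e-05  1.74640786e-01]
```

```bash
cat > fit.py <<'E'
from h import *
import pickle
from scipy.optimize import least_squares
a,b=get_image("scene"),get_image("side");o,w=pickle.load(open("w1.pkl","rb"))
T=np.eye(4);T[:3,:3]=R.from_rotvec(o["eef_rot"]).as_matrix();T[:3,3]=o["tool_pos"];W=T@np.array(w["tool_from_camera"])
V=[(cv2.imread("pics/a.png"),a,None),(cv2.imread("pics/b.png"),b,None),(w["img"],w,W)]
p0=np.load("board.npy")
def box(p,t): return bw(p,[[x,y,z] for x in(-.135,.135) for y in(-.075,.105) for z in(0,-t)])
D=[]
for g,im,Wc in V:
    hsv=cv2.cvtColor(cv2.GaussianBlur(g,(0,0),.7),cv2.COLOR_BGR2HSV)
    c=proj(box(p0,.01),im,Wc);roi=np.zeros(g.shape[:2],np.uint8);cv2.fillConvexPoly(roi,cv2.convexHull(np.int32(c)),1);roi=cv2.dilate(roi,np.ones((15,15)))
    m=((hsv[...,0]<17)&(hsv[...,1]>115)).astype(np.uint8)*roi
    m=cv2.morphologyEx(m,cv2.MORPH_OPEN,np.ones((3,3)))
    cs,_=cv2.findContours(m,0,cv2.CHAIN_APPROX_NONE);k=max(cs,key=cv2.contourArea)
    h=cv2.convexHull(k)[:,0].astype(float);print(cv2.contourArea(k),cv2.approxPolyDP(np.int32(h),3,True)[:,0].tolist());D.append(h)
def samp(h,n=80):
    h=np.r_[h,h[:1]];L=np.r_[0,np.cumsum(np.linalg.norm(np.diff(h,axis=0),axis=1))];s=np.linspace(0,L[-1],n,endpoint=False)
    return np.c_[np.interp(s,L,h[:,0]),np.interp(s,L,h[:,1])]
def f(q):
    r=[]
    for (g,im,Wc),h in zip(V,D):
        m=cv2.convexHull(np.float32(proj(box(q[:4],abs(q[4])),im,Wc)))
        r+=[cv2.pointPolygonTest(m,tuple(map(float,x)),True) for x in samp(h)]
    return np.array(r)+.3
best=None
s=least_squares(f,np.r_[p0,.01],x_scale=[.01,.01,.01,.05,.01],loss="soft_l1",f_scale=.5,diff_step=1e-3)
print(s.x,p0,[np.abs(k).mean().round(2) for k in np.split(f(s.x),3)],[np.abs(k).mean().round(2) for k in np.split(f(np.r_[p0,.01]),3)])
np.save("board2.npy",s.x[:4])
A,B=bw(p0,[[-.075,0,.0195],[.075,0,.0195]]),bw(s.x[:4],[[-.075,0,.0195],[.075,0,.0195]])
print("seat shift in board frame mm",np.round((B-A)@boardT(p0)[1]*1000,1))
E
python3 fit.py
```

```text
5083.0 [[398, 206], [381, 257], [356, 304], [307, 294], [293, 287], [332, 213], [357, 204]]
6309.5 [[313, 124], [323, 185], [230, 202], [218, 171], [220, 139]]
11400.5 [[225, 120], [308, 93], [313, 95], [341, 214], [347, 264], [289, 258], [258, 230], [223, 125]]
[ 0.54488449  0.14817588  0.05911306 -0.15691715  0.01281988] [ 0.54728981  0.15286815  0.05518945 -0.15183296] [np.float64(0.95), np.float64(0.94), np.float64(0.8)] [np.float64(1.41), np.float64(1.06), np.float64(2.42)]
seat shift in board frame mm [[-1.7 -1.3  5.9]
 [-1.7 -1.9  6.4]]
```

The refined fit puts the board 6 mm higher and 1.5 mm further downslope, which explains the contact. I'll realign to it.

```bash
sed -i 's/board.npy/board2.npy/' go.py; python3 go.py '[(.004,-.0005,.030),(.004,-.0005,.023),(.004,-.0005,.018)]'
```

```text
now board [ 1.5  1.5 25.9] rot share [ 0.0002  0.0005 -0.0015] F [-0.2 -0.4 -0.2] w 0.261 t 9.9
(0.004, -0.0005, 0.03) -> [ 0.0036 -0.0089  0.0042]
(0.004, -0.0005, 0.023) -> [ 0.0013  0.0084 -0.0111]
(0.004, -0.0005, 0.018) -> [ 0.0009  0.006  -0.008 ]
```

```bash
python3 -m handwheel '[{"tx":0.0036,"ty":-0.009,"tz":0.004,"rx":0,"ry":0,"rz":-0.0015,"claw":1},{"tx":0.0013,"ty":0.0084,"tz":-0.011,"rx":0,"ry":0,"rz":0,"claw":1},{"tx":0,"ty":0,"tz":0,"rx":0,"ry":0,"rz":0,"claw":1}]'
python3 go.py '[(.004,-.0005,.018)]'
python3 -m handwheel '[{"tx":0.0004,"ty":0.003,"tz":-0.004,"rx":0,"ry":0,"rz":0,"claw":1},{"tx":0,"ty":0,"tz":0,"rx":0,"ry":0,"rz":0,"claw":1}]'
python3 go.py '[(.004,-.0005,.018)]'
```

```text
clock: 10.28
tool_pos: [0.5476, 0.1334, 0.078]
eef_rot: [0.228, 2.918, 0.984]
force: [1.7, 1.0, 1.2]
width: 0.264
grasp_force: 59.8
now board [ 5.   0.1 23.6] rot share [-0.      0.0012  0.0002] F [1.5 1.7 0.2] w 0.264 t 10.275
(0.004, -0.0005, 0.018) -> [-0.001   0.006  -0.0097]
clock: 10.52
tool_pos: [0.5478, 0.134, 0.0771]
eef_rot: [0.229, 2.917, 0.985]
force: [-1.4, -4.4, 10.4]
width: 0.259
grasp_force: 60.9
now board [ 5.1  0.1 22.5] rot share [-0.0002  0.0014  0.0004] F [-0.7  2.7 11.1] w 0.259 t 10.525
(0.004, -0.0005, 0.018) -> [-0.0015  0.0048 -0.0079]
```

```bash
python3 -m handwheel '[{"tx":0.0007,"ty":0.0047,"tz":0.0046,"rx":0,"ry":0,"rz":0,"claw":1},{"tx":0,"ty":0,"tz":0,"rx":0,"ry":0,"rz":0,"claw":1}]'>/dev/null
python3 go.py '[]'
python3 -m handwheel '[{"tx":-0.0014,"ty":-0.0094,"tz":-0.0072,"rx":0,"ry":0,"rz":0,"claw":1},{"tx":0,"ty":0,"tz":0,"rx":0,"ry":0,"rz":0,"claw":1}]'>/dev/null
python3 go.py '[]'
python3 -m handwheel '[{"tx":0.0007,"ty":0.0047,"tz":0.0036,"rx":0,"ry":0,"rz":0,"claw":1},{"tx":0,"ty":0,"tz":0,"rx":0,"ry":0,"rz":0,"claw":1}]'>/dev/null
python3 go.py '[(.004,-.0005,.018)]'
```

```text
now board [ 4.9  1.6 22.5] rot share [0.0007 0.0011 0.0009] F [ 0.3 -2.1  7.3] w 0.261 t 10.775
now board [ 5.  -0.1 22.5] rot share [-0.0015  0.0015 -0.0002] F [-2.5 10.1 13.1] w 0.265 t 11.025
now board [ 5.   0.1 22.5] rot share [0.0001 0.0013 0.0004] F [-0.7  1.8  8.2] w 0.259 t 11.275
(0.004, -0.0005, 0.018) -> [-0.0012  0.0048 -0.0079]
```

The pipe sits on a hard floor, with side walls stopping it at ±1 mm, so it is seated and the board is about 5.6 mm higher than the fit. I'll release, back out along the normal and check.

```bash
python3 - <<'E'
from h import *
p=np.load("board2.npy");O,M=boardT(p);p[:3]+=M@[0,.0012,.0056];np.save("board3.npy",p);print(p,M[:,2])
E
sed -i 's/board2.npy/board3.npy/' go.py
python3 -m handwheel '[{"tx":0,"ty":0,"tz":0,"rx":0,"ry":0,"rz":0,"claw":0.45},{"tx":0,"ty":0,"tz":0,"rx":0,"ry":0,"rz":0,"claw":0.45},{"tx":0,"ty":0,"tz":0,"rx":0,"ry":0,"rz":0,"claw":0.45},{"tx":0,"ty":0,"tz":0,"rx":0,"ry":0,"rz":0,"claw":0.45},{"tx":-0.0035,"ty":-0.024,"tz":0.032,"rx":0,"ry":0,"rz":0,"claw":0.45},{"tx":-0.007,"ty":-0.048,"tz":0.064,"rx":0,"ry":0,"rz":0,"claw":0.45},{"tx":-0.007,"ty":-0.048,"tz":0.064,"rx":0,"ry":0,"rz":0,"claw":0.45},{"tx":-0.007,"ty":-0.048,"tz":0.064,"rx":0,"ry":0,"rz":0,"claw":1},{"tx":-0.007,"ty":-0.048,"tz":0.064,"rx":0,"ry":0,"rz":0,"claw":1},{"tx":0,"ty":0,"tz":0,"rx":0,"ry":0,"rz":0,"claw":1},{"tx":0,"ty":0,"tz":0,"rx":0,"ry":0,"rz":0,"claw":1}]'
python3 go.py '[]'
python3 - <<'E'
from h import *
p=np.load("board3.npy");o=get_obs();k=get_image("wrist");T=np.eye(4);T[:3,:3]=R.from_rotvec(o["eef_rot"]).as_matrix();T[:3,3]=o["tool_pos"];W=T@np.array(k["tool_from_camera"])
import pickle;pickle.dump((o,k),open("w3.pkl","wb"))
a=get_image("scene");pickle.dump(a,open("a3.pkl","wb"))
g=draw(k,p,W,1,(1.55,1.75));ga=cv2.resize(draw(a,p,None,4,(1.55,1.75))[190*4:310*4,285*4:405*4],(420,420))
cv2.imwrite("pics/j.png",np.hstack([g[:,90:470],ga]))
E
```

```text
[ 0.54450416  0.14577204  0.06429735 -0.15691715] [-0.09457489 -0.59775093  0.7960838 ]
clock: 12.65
tool_pos: [0.531, 0.027, 0.2198]
eef_rot: [0.229, 2.92, 0.984]
force: [-0.6, 0.0, 0.4]
width: -0.001
grasp_force: 0.0
now board [  5.2  -1.  196. ] rot share [0.     0.0006 0.0001] F [-0.6  0.2  0.3] w -0.001 t 12.65
```

View pics/j.png

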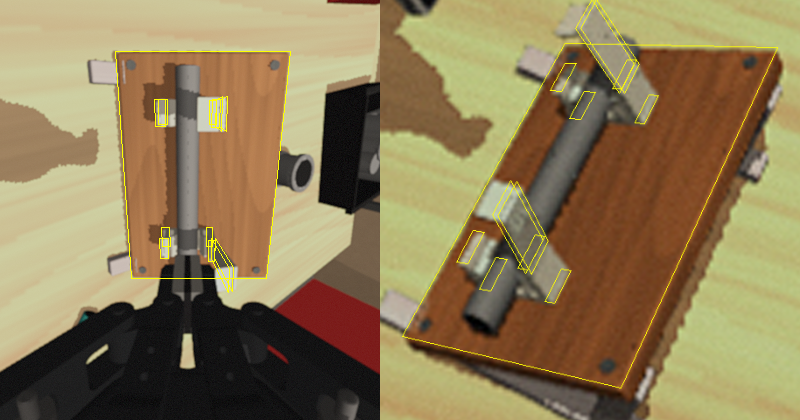

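The pipe lies in both saddles: near end at row 65, near clip centre at row 112, far clip at about row 243. Both straps are still open and the overlay matches them. Next is the near strap, with closed fingers.

```bash
python3 go.py '[(-.075,.066,.15),(-.075,.066,.08),(-.075,.015,.08),(-.075,-.005,.062),(-.075,-.023,.046),(-.075,-.023,.036)]'
```

```text
now board [  4.8  -1.  195.3] rot share [-0.      0.0002 -0.0002] F [-0.2 -0.7 -1. ] w -0.001 t 12.75
(-0.075, 0.066, 0.15) -> [-0.1324  0.1845  0.009 ]
(-0.075, 0.066, 0.08) -> [ 0.0132  0.0837 -0.1115]
(-0.075, 0.015, 0.08) -> [-0.0127 -0.0802 -0.0617]
(-0.075, -0.005, 0.062) -> [-0.0016 -0.0099 -0.0529]
(-0.075, -0.023, 0.046) -> [-0.0015 -0.0092 -0.0473]
(-0.075, -0.023, 0.036) -> [ 0.0019  0.012  -0.0159]
```

```bash
python3 -m handwheel '[{"tx":-0.044,"ty":0.0615,"tz":0.003,"rx":0,"ry":0,"rz":0,"claw":1},{"tx":-0.044,"ty":0.0615,"tz":0.003,"rx":0,"ry":0,"rz":0,"claw":1},{"tx":-0.044,"ty":0.0615,"tz":0.003,"rx":0,"ry":0,"rz":0,"claw":1},{"tx":0.0066,"ty":0.042,"tz":-0.056,"rx":0,"ry":0,"rz":0,"claw":1},{"tx":0.0066,"ty":0.042,"tz":-0.056,"rx":0,"ry":0,"rz":0,"claw":1},{"tx":0,"ty":0,"tz":0,"rx":0,"ry":0,"rz":0,"claw":1},{"tx":0,"ty":0,"tz":0,"rx":0,"ry":0,"rz":0,"claw":1}]'
python3 go.py '[(-.075,.015,.08),(-.075,-.005,.062),(-.075,-.023,.046),(-.075,-.023,.036)]'
```

```text
clock: 13.62
tool_pos: [0.472, 0.1601, 0.1688]
eef_rot: [0.23, 2.92, 0.982]
force: [0.5, -0.4, 0.7]
width: 0.0
grasp_force: 0.0
now board [-73.9  65.5  81.5] rot share [0.0003 0.0007 0.0004] F [0.6 0.2 0.7] w 0.0 t 13.625
(-0.075, 0.015, 0.08) -> [-0.0145 -0.0772 -0.0635]
(-0.075, -0.005, 0.062) -> [-0.0016 -0.0099 -0.0529]
(-0.075, -0.023, 0.046) -> [-0.0015 -0.0092 -0.0473]
(-0.075, -0.023, 0.036) -> [ 0.0019  0.012  -0.0159]
```

```bash
python3 -m handwheel '[{"tx":-0.005,"ty":-0.026,"tz":-0.021,"rx":0,"ry":0,"rz":0,"claw":1},{"tx":-0.005,"ty":-0.026,"tz":-0.021,"rx":0,"ry":0,"rz":0,"claw":1},{"tx":-0.0045,"ty":-0.026,"tz":-0.021,"rx":0,"ry":0,"rz":0,"claw":1},{"tx":0,"ty":0,"tz":0,"rx":0,"ry":0,"rz":0,"claw":1}]'>/dev/null; python3 go.py '[]'
python3 -m handwheel '[{"tx":-0.0008,"ty":-0.005,"tz":-0.0265,"rx":0,"ry":0,"rz":0,"claw":1},{"tx":-0.0008,"ty":-0.005,"tz":-0.0265,"rx":0,"ry":0,"rz":0,"claw":1},{"tx":-0.0007,"ty":-0.0046,"tz":-0.0236,"rx":0,"ry":0,"rz":0,"claw":1},{"tx":-0.0007,"ty":-0.0046,"tz":-0.0236,"rx":0,"ry":0,"rz":0,"claw":1},{"tx":0,"ty":0,"tz":0,"rx":0,"ry":0,"rz":0,"claw":1}]'>/dev/null; python3 go.py '[(-.075,-.023,.036)]'
```

```text
now board [-74.2  14.1  81.4] rot share [0.0004 0.0009 0.0014] F [-0.4  0.3  0.2] w -0.002 t 14.125
now board [-74.  -22.1  46.6] rot share [-0.0001  0.0013  0.0005] F [-0.6  1.5  0.7] w 0.0 t 14.75
(-0.075, -0.023, 0.036) -> [-0.0001  0.0116 -0.018 ]
```

```bash
for i in 1 2; do python3 -m handwheel '[{"tx":0.001,"ty":0.006,"tz":-0.008,"rx":0,"ry":0,"rz":0,"claw":1},{"tx":0,"ty":0,"tz":0,"rx":0,"ry":0,"rz":0,"claw":1}]'>/dev/null; python3 go.py '[]'; done
python3 -m handwheel '[{"tx":0.0005,"ty":0.003,"tz":-0.004,"rx":0,"ry":0,"rz":0,"claw":1},{"tx":0,"ty":0,"tz":0,"rx":0,"ry":0,"rz":0,"claw":1}]'>/dev/null; python3 go.py '[]'
```

```text
now board [-74.6 -22.5  41.5] rot share [0.0003 0.0011 0.0003] F [-0.5 -0.7  0. ] w -0.001 t 15.0
now board [-74.4 -22.8  36.3] rot share [0.0003 0.0011 0.0005] F [ 0.7 -0.2  3.7] w -0.0 t 15.25
now board [-74.3 -22.9  35.1] rot share [-0.0002  0.0013  0.0009] F [-3.   2.4 19.6] w 0.003 t 15.5
```

```bash
python3 -m handwheel '[{"tx":0.0003,"ty":0.002,"tz":-0.0026,"rx":0,"ry":0,"rz":0,"claw":1},{"tx":0,"ty":0,"tz":0,"rx":0,"ry":0,"rz":0,"claw":1}]'>/dev/null; python3 go.py '[]'
python3 -m handwheel '[{"tx":-0.005,"ty":-0.03,"tz":0.04,"rx":0,"ry":0,"rz":0,"claw":1},{"tx":-0.009,"ty":-0.06,"tz":0.08,"rx":0,"ry":0,"rz":0,"claw":1},{"tx":-0.009,"ty":-0.06,"tz":0.08,"rx":0,"ry":0,"rz":0,"claw":1},{"tx":0,"ty":0,"tz":0,"rx":0,"ry":0,"rz":0,"claw":1}]'>/dev/null; python3 go.py '[(.075,.068,.15),(.075,.068,.08)]'
python3 - <<'E'
from h import *
a=get_image("scene");cv2.imwrite("a4.png",a["img"])
p=np.load("board3.npy")
s=cv2.cvtColor(a["img"],cv2.COLOR_BGR2HSV)
for ang in(0,.3,.8,1.55):
    d=np.array([0,-np.cos(ang),np.sin(ang)]);n=np.array([0,np.sin(ang),np.cos(ang)])
    for x in(-.075,.075):
        P=[np.array([x+dx,.027,.0335])+d*t+n*.004 for t in np.linspace(.01,.06,6) for dx in(-.006,0,.006)]
        q=np.int32(np.round(proj(bw(p,P),a)));print(ang,x,[(int(s[v,u,1]),int(s[v,u,2])) for u,v in q][1::3])
k=get_image("wrist")
for im,nm in((a,"scene"),(k,"wrist")):
    for Q in("near_strap","far_strap"):
        print(nm,Q,[(round(d["score"],2),np.round(np.array(d["extent"])*[560,420,560,420]).tolist()) for d in find_in(im,Q)])
E
```

```text
now board [-74.2 -22.9  34.6] rot share [-0.0005  0.0015  0.0012] F [-6.3  5.6 34.4] w 0.001 t 15.75
now board [-72.5 -22.9 160.5] rot share [0.0006 0.0026 0.0015] F [-0.5  0.4 -0.3] w -0.0 t 16.25
(0.075, 0.068, 0.15) -> [0.3159 0.1095 0.0933]
(0.075, 0.068, 0.08) -> [ 0.0132  0.0837 -0.1115]
0 -0.075 [(46, 184), (47, 183), (49, 183), (54, 179), (50, 178), (46, 183)]
0 0.075 [(43, 100), (22, 46), (50, 66), (49, 150), (45, 175), (188, 122)]
0.3 -0.075 [(45, 183), (45, 186), (43, 188), (53, 129), (134, 105), (38, 170)]
0.3 0.075 [(43, 100), (15, 34), (91, 151), (47, 186), (181, 113), (86, 195)]
0.8 -0.075 [(49, 182), (43, 118), (184, 118), (141, 110), (103, 186), (106, 181)]
0.8 0.075 [(48, 111), (45, 45), (185, 123), (185, 113), (103, 149), (97, 184)]
1.55 -0.075 [(36, 182), (29, 106), (24, 95), (112, 175), (97, 184), (104, 181)]
1.55 0.075 [(53, 105), (47, 103), (36, 135), (42, 122), (34, 185), (34, 194)]
scene near_strap [(0.55, [331.0, 209.0, 23.0, 15.0])]
scene far_strap [(0.84, [315.0, 245.0, 16.0, 23.0])]
wrist near_strap [(0.79, [264.0, 183.0, 65.0, 33.0])]
wrist far_strap []
```

The near strap is shut: all samples along the closed plate are white. Now the far one.

```bash
python3 -m handwheel '[{"tx":0.079,"ty":0.0275,"tz":0.0235,"rx":0.0006,"ry":0.002,"rz":0.0015,"claw":1},{"tx":0.079,"ty":0.0275,"tz":0.0235,"rx":0,"ry":0,"rz":0,"claw":1},{"tx":0.079,"ty":0.0275,"tz":0.0235,"rx":0,"ry":0,"rz":0,"claw":1},{"tx":0.079,"ty":0.0275,"tz":0.0235,"rx":0,"ry":0,"rz":0,"claw":1},{"tx":0.0066,"ty":0.042,"tz":-0.056,"rx":0,"ry":0,"rz":0,"claw":1},{"tx":0.0066,"ty":0.042,"tz":-0.056,"rx":0,"ry":0,"rz":0,"claw":1},{"tx":0,"ty":0,"tz":0,"rx":0,"ry":0,"rz":0,"claw":1},{"tx":0,"ty":0,"tz":0,"rx":0,"ry":0,"rz":0,"claw":1}]'
python3 go.py '[(.075,.015,.08),(.075,-.005,.062),(.075,-.023,.046),(.075,-.023,.036)]'
```

```text
clock: 17.55
tool_pos: [0.6179, 0.1416, 0.1671]
eef_rot: [0.227, 2.926, 0.987]
force: [0.3, -0.6, 0.3]
width: 0.001
grasp_force: 0.0
now board [73.2 68.  77.4] rot share [-0.0002 -0.0012 -0.001 ] F [ 0.4 -0.3  0.6] w 0.001 t 17.55
(0.075, 0.015, 0.08) -> [-0.01   -0.0871 -0.06  ]
(0.075, -0.005, 0.062) -> [-0.0016 -0.0099 -0.0529]
(0.075, -0.023, 0.046) -> [-0.0015 -0.0092 -0.0473]
(0.075, -0.023, 0.036) -> [ 0.0019  0.012  -0.0159]
```

```bash
python3 -m handwheel '[{"tx":-0.003,"ty":-0.029,"tz":-0.02,"rx":0,"ry":0,"rz":0,"claw":1},{"tx":-0.003,"ty":-0.029,"tz":-0.02,"rx":0,"ry":0,"rz":0,"claw":1},{"tx":-0.004,"ty":-0.029,"tz":-0.02,"rx":0,"ry":0,"rz":0,"claw":1},{"tx":0,"ty":0,"tz":0,"rx":0,"ry":0,"rz":0,"claw":1}]'>/dev/null; python3 go.py '[]'
python3 -m handwheel '[{"tx":-0.0008,"ty":-0.005,"tz":-0.0265,"rx":0,"ry":0,"rz":0,"claw":1},{"tx":-0.0008,"ty":-0.005,"tz":-0.0265,"rx":0,"ry":0,"rz":0,"claw":1},{"tx":-0.0007,"ty":-0.0046,"tz":-0.0236,"rx":0,"ry":0,"rz":0,"claw":1},{"tx":-0.0007,"ty":-0.0046,"tz":-0.0236,"rx":0,"ry":0,"rz":0,"claw":1},{"tx":0,"ty":0,"tz":0,"rx":0,"ry":0,"rz":0,"claw":1}]'>/dev/null; python3 go.py '[(.075,-.023,.036)]'
for i in 1 2; do python3 -m handwheel '[{"tx":0.001,"ty":0.006,"tz":-0.008,"rx":0,"ry":0,"rz":0,"claw":1},{"tx":0,"ty":0,"tz":0,"rx":0,"ry":0,"rz":0,"claw":1}]'>/dev/null; python3 go.py '[]'; done
```

```text
now board [74.8 12.6 80. ] rot share [ 0.     -0.0017  0.    ] F [-0.3  0.7 -0.2] w -0.002 t 18.05
now board [ 74.2 -23.4  44.4] rot share [-0.0003 -0.0016 -0.0012] F [-0.3  0.2  0.4] w 0.006 t 18.675
(0.075, -0.023, 0.036) -> [ 0.0034  0.0105 -0.0129]
now board [ 74.4 -22.7  39.8] rot share [-0.0004 -0.0014 -0.0013] F [-0.1  0.9 -0.8] w 0.003 t 18.925
now board [ 74.9 -22.8  35.9] rot share [-0.0003 -0.001  -0.001 ] F [-2.1 -0.6  5.3] w -0.002 t 19.175
```

```bash
python3 -m handwheel '[{"tx":0.0005,"ty":0.003,"tz":-0.004,"rx":0,"ry":0,"rz":0,"claw":1},{"tx":0,"ty":0,"tz":0,"rx":0,"ry":0,"rz":0,"claw":1}]'>/dev/null; python3 go.py '[]'
python3 -m handwheel '[{"tx":0.0003,"ty":0.002,"tz":-0.0026,"rx":0,"ry":0,"rz":0,"claw":1},{"tx":0,"ty":0,"tz":0,"rx":0,"ry":0,"rz":0,"claw":1}]'>/dev/null; python3 go.py '[]'
python3 -m handwheel '[{"tx":-0.005,"ty":-0.03,"tz":0.04,"rx":0,"ry":0,"rz":0,"claw":1},{"tx":-0.009,"ty":-0.06,"tz":0.08,"rx":0,"ry":0,"rz":0,"claw":1},{"tx":-0.009,"ty":-0.06,"tz":0.08,"rx":0,"ry":0,"rz":0,"claw":1},{"tx":-0.04,"ty":-0.06,"tz":0.08,"rx":0,"ry":0,"rz":0,"claw":1},{"tx":-0.04,"ty":-0.06,"tz":0.08,"rx":0,"ry":0,"rz":0,"claw":1},{"tx":0,"ty":0,"tz":0,"rx":0,"ry":0,"rz":0,"claw":1},{"tx":0,"ty":0,"tz":0,"rx":0,"ry":0,"rz":0,"claw":1}]'>/dev/null; python3 go.py '[]'
python3 - <<'E'
from h import *
a=get_image("scene");b=get_image("side");k=get_image("wrist");o=get_obs()
T=np.eye(4);T[:3,:3]=R.from_rotvec(o["eef_rot"]).as_matrix();T[:3,3]=o["tool_pos"];W=T@np.array(k["tool_from_camera"])
p=np.load("board3.npy")
for nm,im,Wc in(("scene",a,None),("wrist",k,W)):
  s=cv2.cvtColor(im["img"],cv2.COLOR_BGR2HSV)
  for ang in(0,1.6):
    d=np.array([0,-np.cos(ang),np.sin(ang)]);n=np.array([0,np.sin(ang),np.cos(ang)])
    for x in(-.075,.075):
        P=[np.array([x,.027,.0335])+d*t+n*.004 for t in np.linspace(.01,.06,6)]
        q=np.int32(np.round(proj(bw(p,P),im,Wc)));print(nm,ang,x,[(int(s[v,u,1]),int(s[v,u,2])) if 0<=v<420 and 0<=u<560 else None for u,v in q])
  for Q in("near_strap","far_strap","pipe"):
        print(nm,Q,[(round(d["score"],2),np.round(np.array(d["extent"])*[560,420,560,420]).tolist()) for d in find_in(im,Q)])
  print("ends",proj(bw(p,[[-.12,0,.0195],[.12,0,.0195]]),im,Wc))
# pipe end columns along axis
for nm,im,Wc in(("scene",a,None),("wrist",k,W)):
  s=cv2.cvtColor(im["img"],cv2.COLOR_BGR2HSV)
  for sg in(-1,1):
    t=np.arange(.095,.145,.004);q=np.int32(np.round(proj(bw(p,[[sg*v,0,.0255] for v in t]),im,Wc)))
    print(nm,sg,[(round(float(v),3),int(s[y,x,1])) for v,(x,y) in zip(t,q) if 0<=y<420 and 0<=x<560])
E
```

```text
now board [ 75.1 -22.9  35.2] rot share [-0.0006 -0.0008 -0.0008] F [-6.4  2.6 19.2] w -0.002 t 19.425
now board [ 75.2 -22.9  34.8] rot share [-0.0008 -0.0006 -0.0007] F [-9.3  2.8 29.5] w -0.002 t 19.675
now board [ 44.9 -25.6 259.5] rot share [-0.0005 -0.0011 -0.0014] F [-0.4  0.3 -0.8] w -0.003 t 20.55
scene 0 -0.075 [(47, 186), (48, 185), (45, 185), (46, 181), (52, 182), (46, 184)]
scene 0 0.075 [(47, 186), (49, 184), (46, 182), (47, 186), (49, 183), (49, 184)]
scene 1.6 -0.075 [(37, 181), (28, 136), (23, 102), (81, 95), (98, 185), (96, 186)]
scene 1.6 0.075 [(51, 164), (38, 188), (23, 101), (124, 82), (182, 123), (173, 121)]
scene near_strap [(0.59, [337.0, 208.0, 16.0, 7.0])]
scene far_strap [(0.52, [307.0, 256.0, 21.0, 11.0])]
scene pipe [(0.89, [166.0, 286.0, 100.0, 56.0]), (0.76, [307.0, 200.0, 50.0, 83.0]), (0.74, [236.0, 116.0, 26.0, 14.0])]
ends [[355.36620407 201.63750554]
 [313.56684519 281.08116774]]
wrist 0 -0.075 [(13, 201), (14, 201), (15, 201), (15, 201), (17, 200), (16, 202)]
wrist 0 0.075 [(14, 201), (14, 201), (16, 202), (18, 201), (18, 202), (19, 202)]
wrist 1
[... 445 characters left out ...]
8), (0.099, 21), (0.103, 25), (0.107, 23), (0.111, 18), (0.115, 25), (0.119, 53), (0.123, 92), (0.127, 94), (0.131, 88), (0.135, 90), (0.139, 90), (0.143, 102)]
scene 1 [(0.095, 14), (0.099, 23), (0.103, 26), (0.107, 22), (0.111, 30), (0.115, 26), (0.119, 26), (0.123, 0), (0.127, 26), (0.131, 181), (0.135, 187), (0.139, 182), (0.143, 179)]
wrist -1 [(0.095, 18), (0.099, 19), (0.103, 17), (0.107, 20), (0.111, 19), (0.115, 21), (0.119, 46), (0.123, 144), (0.127, 136), (0.131, 68), (0.135, 87), (0.139, 87), (0.143, 82)]
wrist 1 [(0.095, 24), (0.099, 22), (0.103, 22), (0.107, 20), (0.111, 22), (0.115, 22), (0.119, 21), (0.123, 28), (0.127, 70), (0.131, 74), (0.135, 81), (0.139, 71), (0.143, 69)]
```

Both straps hold shut with the hand away, and the pipe sits within about 3 mm of centre.

```bash
python3 -c "
from rig import workorder
print(workorder.sign_off())"
```

```text
the job is handed in; nothing more can be done
None
```

The job is handed in: the grey pipe lies in both clip saddles within about 3 mm of centre, both straps stayed shut after I took the hand away, and the hand is clear of the board.

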